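# Stow the arrow marker and set the tray's brake nut

### The arm

A 6-joint arm with a two-finger parallel gripper is mounted at the origin on the work surface. World frame = base frame: x ahead of the robot, y to its left, z up, the work surface at z = 0. Lengths are in m, angles in rad, forces in N, time in s.
With the tool pointing down it reaches from about 0.275 to 0.875 m from the base axis. Payload 12.5 kg.
Tool frame: the origin (TCP) lies at the very end of the fingers, on their centre line; the grasp point (between the pads) lies 19 mm behind it; z points along the fingers, y is the line along which they close (so a half turn about z gives the same grasp; the last joint's range is limited). The gripper opens to 85 mm and grips with 20 to 120 N. Pads are 22 mm wide; open, the fingers measure 114 mm over their backs; the gripper's body (76 mm by 85 mm) begins 54 mm behind the grasp point. The pads swing forward as they close: fully open they stand 13 mm farther back than shut.
Start: joints at [1.09, 0.351, 1.652, -0, 1.139, -0.085], TCP at [0.212, 0.507, 0.231] pointing down, gripper open.
Joint ranges: [-2.75, 2.75], [-0.79, 2.1], [0.01, 2.65], [-1.57, 4.71], [0.07, 3.14], [-2.87, 2.87]. Speed limits (rad/s): [2.22, 2.22, 2.79, 3.14, 3.14, 3.14].

### API

Orientations are given as a 3x3 rotation matrix whose columns are the frame's x, y, z axes.
In Python, from bench import manip gives the robot as it stands. Calls block until the motion is done:
- manip.move_ptp(position, orientation): joint-space move of the TCP to a pose.
- manip.move_l(position, attitude=None, max_speed=0.15): straight line of the TCP; attitude=None keeps the orientation; max_speed is the mean speed in m/s.
- manip.move_j(angles): joint-space move.
- manip.set_gripper(opening, effort=None): opening from 0.0 (shut) to 1.0 (fully open); effort is the grip in N (None keeps the last); returns when the fingers have stopped.
- manip.dwell(seconds).
- manip.inverse_kinematics(position, orientation): joint angles nearest the present ones, or None.
- manip.grab_frame(name): name is "side" or "top"; returns (picture, depth): 480x640x3 uint8, red, green, blue; 480x640 float32, m along the optical axis (not along the pixel's ray), 0 where there is no reading.
- manip.get_calibration(name): a dict with "camera_matrix" (3x3 intrinsics, pixels), "R" (3x3) and "t" (3): a world point X has camera coordinates R X + t. Camera axes: x right, y down, z forward; pixel columns grow to the right and rows downward; lengths in m; the calibration is good to about 2 mm. A picture is of the moment at which its call begins. get_calibration takes no time and is no camera call.
A pose or a line that the arm cannot do raises manip.Unreachable and nothing moves.
- manip.sign_off(): hands the job in; it is judged then, once.
Trained networks look in the newest picture that a camera, given by its name, has taken for a name from the list of things; names that differ only in an ending like _2 or _b are one class to them, and where a whole thing is asked for, a point or a joint stands for the part that bears it (a point fixed in the world has none). Each returns a list of dicts, best first, with "confidence" (0 to 1); they miss things now and then, are a little off and sometimes report something else, mostly with a low value. They report only what shows in the picture. A call takes as long as a camera call. They do not tell look-alikes from the thing itself.
- manip.look_for(camera, name): "at" ([x, y, z] in m, in world coordinates, good to about 4 mm: the middle of the surface that is visible of it).
Readings, each from a call of its own:
- manip.current_time(): time.
- manip.current_qpos(): joint angles.
- manip.current_joint_vel(): joint speeds.
- manip.current_joint_torque(): joint torques, N m.
- manip.current_ee_pos(): TCP position.
- manip.current_tcp_rot(): TCP orientation.
- manip.current_force(): force on the tool from outside, world axes, zero at the start.
- manip.current_ft_torque(): the same for the moment, N m.
- manip.current_grip_width(): opening from 0.0 (shut) to 1.0 (fully open).
- manip.current_grip_force(): force on a finger pad.
Only numpy, scipy, OpenCV 4.12 (cv2) and the standard library are available. Lean on these libraries where they do the work, as an engineer would, in place of code of your own. Each camera call takes 0.05 s, during which the arm holds its last target. There are 200 camera calls.

### The job

Pick up the loose black arrow marker from the shelf and lay it flat, without dropping it, in the empty bay of the sliding tray, pointing the same way as the marker already in the tray, and let go of it. Then screw the tray's knurled brake nut down (clockwise seen from above) until it bottoms out, and back it off a quarter turn so that the tray has running clearance. Finish while holding the nut in the gripper at that setting, and leave the tungsten insert, the steel pin and the enamel tray alone.

Things in the scene. Friction and masses are not known exactly. Their poses are not given: they have to be found in the camera images.
- marker_grip (a point): Loose arrow marker: black acrylic, flat, 8 mm thick, on the shelf. Shaft 50 x 18 mm, then an arrowhead 36 mm wide at its base and 30 mm long; 80 mm overall, about 25 g. This point is the middle of the shaft, 4 mm above the underside; +x runs along the shaft to the arrow's tip, z up. The outline runs from 25 mm behind this point to 55 mm ahead of it.
- marker_tip (a point): The tip of the loose marker's arrowhead, half-way up, 55 mm ahead of marker_grip.
- marker: The loose marker itself; origin under marker_grip, on its underside, same axes.
- bay (a point): Centre of the floor of the empty bay of the sliding tray, 30 mm above the shelf. The bay is 104 mm long (x) and 80 mm wide (y), fenced by ridges 4 mm high. x crosses the tray away from the robot: a marker properly stowed points to +x. y runs along the rail to the stowed marker and the nut, z up.
- stowed (a point): Centre of the floor of the other bay, 84 mm along +y from the empty one, same size and axes. A like marker is fixed in it, pointing to +x.
- tray_body (a joint): Slide of the tray along its rail (m), + towards +y. The tray is an aluminium plate 112 x 236 mm on a slide rail 460 mm long fixed to the shelf, with the empty bay at its -y end, the full bay in the middle and the brake nut at its +y end. It slides with a drag of about 6 N and may be anywhere at the end.
- nut_grip (a point): Centre of the knurled steel brake nut, on its upright axis, half-way up. A round cap, 36 mm in diameter, 28 mm high (underside 14 mm below this point), closed flat top with a raised index bar, 2 mm high, from the centre to the rim along this point's x. It turns on a threaded stud and cannot come off. This point turns, rises and sinks with the nut.
- seat (a point): Top of the collar on which the nut seats, on the nut's axis, 60 mm above the shelf and 160 mm along +y from the empty bay's centre (tray axes). The collar is 30 mm in diameter and 30 mm high. Bottomed out, nut_grip is 14 mm above this point.
- cap: The knurled nut as a whole; origin on its axis at its underside; it rises and sinks with the nut but does not turn (tray axes).
- nut (a joint): Turn of the nut in rad: 0 is bottomed out against the seat (a hard stop), and it grows as the nut is unscrewed, anticlockwise from above. The lead is 8 mm a turn (1.27 mm a rad), so the nut sinks as it is turned down. Starts 1.8 to 3.4. Friction about 0.08 N m; it stays where it is left.
- insert: Bystander: tungsten collimator insert, a dark metal block 46 x 46 x 24 mm with a square hole; origin at the centre of its underside. Leave it alone.
- pin: Bystander: steel centring pin standing on a round foot of 32 mm diameter, 58 mm tall; origin at the centre of its underside. Leave it alone.
- enamel: Bystander: cream enamel tray, 150 x 210 x 22 mm, empty; origin at the centre of its underside. Leave it alone.
There are look-alikes about, which are no part of the job. Of the things like the marker, leave any that is brown or white; of the rest the larger one is meant.

How it is judged:
On the way, in this order (a step that is already met when the one before it is completed fails the run):
1. the marker lies flat in the empty bay, pointing the same way as its neighbour, and is let go (x of marker_grip in the frame of bay between -0.03 and 0.004 m and y of marker_grip in the frame of bay between -0.032 and 0.032 m and z of marker_grip in the frame of bay between 0.001 and 0.0065 m and angle between marker_grip's own z axis and vertical below 0.08 rad and angle between the x axis of marker_grip and the x axis of bay, either way round below 0.4 rad and x of marker_tip in the frame of bay above 0.02 m and contact force between the fingers and marker below 0.1 N), for 0.2 s.
2. the nut is screwed down until it bottoms out (value of joint nut below 0.12 rad), for 0.1 s.
At the end, for the whole second after the job is handed in: The loose marker lies flat and released in the bay, its shaft within 0.4 rad of the tray's x and its tip to +x; the nut stands a quarter turn off its stop (joint 1.57, within 0.35 rad), and the fingers still grip it with more than 2 N (all of step 1 and value of joint nut between 1.22 and 1.92 rad and contact force between the fingers and cap above 2 N); the arm keeps its last pose, push and grip.
It fails at once if the marker was let fall from more than 30 mm above the bay (contact force between the fingers and marker below 0.01 N and z of marker_grip in the frame of bay above 0.034 m).
It fails at once if a bystander (insert) was disturbed (distance of insert from where it was at the start of the episode above 0.02 m).
It fails at once if a bystander (pin) was disturbed (distance of pin from where it was at the start of the episode above 0.02 m).
It fails at once if a bystander (enamel) was disturbed (distance of enamel from where it was at the start of the episode above 0.02 m).
It also fails if it takes over 72 s, if anything falls off the work surface, if the arm or the gripper's body presses on something with over 40 N, if the wrist force passes 120 N, or if a joint passes its speed limit or range.

## Working session

There is one attempt and no reset: what is moved stays moved. The work goes in short steps, each a Python script; the robot and the scene stay as the last script left them, time stands still between calls to the robot, and variables do not carry over. Pictures are saved under pics/ and viewed, at most 10 in all, crops included, and the job is handed in when it is done.

```bash
mkdir -p pics; ls; python3 - <<'E'
from bench import manip
import cv2
for c in ("top","side"):
    p,d=manip.grab_frame(c); cv2.imwrite(f"pics/{c}0.png",p[:,:,::-1])
    for n in ("marker","marker_grip","marker_tip","bay","stowed","nut_grip","cap","tray_body","insert","pin","enamel"):
        try: print(c,n,[(r["at"],round(r["confidence"],2)) for r in manip.look_for(c,n)][:4])
        except Exception as e: print(c,n,e)
    print({k:v.tolist() for k,v in manip.get_calibration(c).items()})
E
```

```text
pics
top marker [([0.3602, -0.1162, 0.0048], 0.69), ([0.4583, -0.176, 0.0109], 0.49)]
top marker_grip [([0.5052, -0.26, 0.0025], 0.66), ([0.3596, -0.1108, 0.0057], 0.64), ([0.4702, -0.1772, 0.009], 0.59), ([0.4103, -0.2568, 0.0044], 0.37)]
top marker_tip [([0.4666, -0.1782, 0.0072], 0.75), ([0.5043, -0.2675, 0.0057], 0.62), ([0.4119, -0.256, 0.0038], 0.59)]
top bay [([0.5646, 0.0971, 0.0323], 0.84)]
top stowed [([0.5633, 0.0978, 0.031], 0.74)]
top nut_grip [([0.5547, 0.1841, 0.0884], 0.48)]
top cap [([0.5624, 0.1817, 0.0955], 0.5)]
top tray_body [([0.5609, 0.0934, 0.0301], 0.85)]
top insert [([0.6052, -0.2662, 0.0223], 0.57)]
top pin [([0.47, -0.3637, 0.0093], 0.43)]
top enamel [([0.5102, 0.5568, 0.0041], 0.96)]
{'camera_matrix': [[467.07390895047297, 0.0, 318.07259833489707], [0.0, 467.07390895047297, 243.46459441691883], [0.0, 0.0, 1.0]], 'R': [[0.01400445647863567, -0.9998855915874327, -0.005716549185260733], [-0.9886441706521211, -0.012991069706586875, -0.14971284495145615], [0.1496214524535774, 0.007748280049669539, -0.9887129943122793]], 't': [0.09975558546884335, 0.52190112038
[... 522 characters left out ...]
0.0895, 0.0328], 0.58)]
side nut_grip [([0.5521, 0.1756, 0.0865], 0.65)]
side cap [([0.5521, 0.1755, 0.0846], 0.6)]
side tray_body [([0.5563, 0.0909, 0.0283], 0.81)]
side insert [([0.6018, -0.2721, 0.0235], 0.66)]
side pin [([0.4677, -0.3716, 0.0073], 0.64)]
side enamel [([0.517, 0.5547, 0.0057], 0.89)]
{'camera_matrix': [[517.6488758242697, 0.0, 322.1614631489653], [0.0, 517.6488758242697, 235.80873399167857], [0.0, 0.0, 1.0]], 'R': [[0.7469464682266889, -0.664882184339161, -0.0016292796144420957], [-0.3357755107189423, -0.375101914374977, -0.8640331939420274], [0.5738691314272877, 0.6459336148402661, -0.5034322051818667]], 't': [-0.2924434764064991, 0.2721887683919689, 0.8949823425287968]}
```

View pics/top0.png

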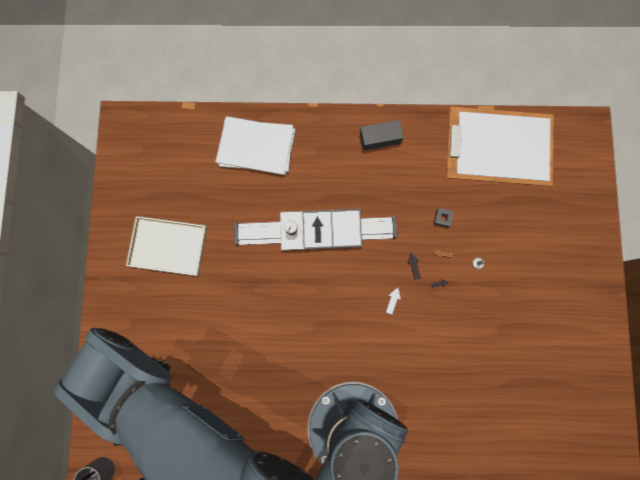

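```bash
python3 - <<'E'
import cv2
p=cv2.imread("pics/top0.png"); 
cv2.imwrite("pics/c1.png",cv2.resize(p[200:420,380:600] if 0 else p[230:400,380:580],None,fx=4,fy=3.5*4/3.5)[:600,:800])
E
```

```text
(no output)
```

The marker look-alikes in the top picture are: black, larger, at (415,266); black, small, at (440,283); brown at (443,254); white at (393,301). The one at (415,266) fits, being the larger of those that are neither brown nor white. The nut is at (291,229), the stowed marker at (318,229) pointing up, and the empty bay at (346,229). I'll confirm in an enlarged crop and measure by pixels.

```bash
cat > h.py <<'E'
from bench import manip
import numpy as np, cv2
def to_world(cam,uv,z):
    c=manip.get_calibration(cam); uv=np.atleast_2d(np.asarray(uv,float))
    r=(np.linalg.inv(c["camera_matrix"])@np.c_[uv,np.ones(len(uv))].T).T@c["R"]
    o=-c["R"].T@c["t"]
    return o+r*((z-o[2])/r[:,2])[:,None]
def blob(cam,img,box,z,thr=70):
    """dark blob in box -> world outline, centroid, min area rect"""
    x0,y0,x1,y1=box; s=8
    g=cv2.resize(cv2.cvtColor(img[y0:y1,x0:x1],cv2.COLOR_RGB2GRAY),None,fx=s,fy=s,interpolation=cv2.INTER_CUBIC)
    cs,_=cv2.findContours((g<thr).astype(np.uint8),cv2.RETR_EXTERNAL,cv2.CHAIN_APPROX_NONE)
    c=max(cs,key=cv2.contourArea)[:,0,:]
    return to_world(cam,(c+.5)/s-.5+[x0,y0],z)[:,:2]
def arrow(w):
    """world outline of arrow -> grip point, tip, yaw. Area centroid & major axis."""
    q=((w-w.mean(0))*1e5).astype(np.float32)
    m=cv2.moments(q.reshape(-1,1,2)); c=np.array([m["m10"],m["m01"]])/m["m00"]
    a=.5*np.arctan2(2*m["mu11"],m["mu20"]-m["mu02"]); d=np.array([np.cos(a),np.sin(a)])
    s=(q-c)@d
    if s.max()>-s.min(): pass
    # arrow: centroid nearer to the tip end (head is heavier): tail distance > tip distance
    sk=m["m00"] and ((q-c)@np.array([-d[1],d[0]]))
    wide=s[np.argmax(np.abs(sk))]
    if wide<0: d=-d; s=-s
    # true centroid of outline: shaft 900mm2 at 0, head 540 at 35 -> 13.1 mm ahead of grip
    c=c/1e5+w.mean(0)
    return c-0.0131*d, c, np.arctan2(d[1],d[0]), (s.max()-s.min())/1e5, abs(sk).max()*2/1e5
E
python3 - <<'E'
from h import *
p={c:cv2.imread(f"pics/{c}0.png")[:,:,::-1] for c in("top","side")}
cv2.imwrite("pics/c2.png",cv2.resize(p["top"][235:325,380:490,::-1],None,fx=6,fy=6,interpolation=cv2.INTER_CUBIC))
print("marker",arrow(blob("top",p["top"],(402,246,426,284),.008)))
print("stowed",arrow(blob("top",p["top"],(308,212,328,247),.038)))
print("tray px",to_world("top",[(280,212),(361,209),(281,250),(362,247),(346,229),(291,229)],.032).round(4))
c=manip.get_calibration("side")
def pr(X): 
    q=c["camera_matrix"]@(c["R"]@np.array(X)+c["t"]); return (q[:2]/q[2]).round()
print(pr([.47,-.177,.008]),pr([.56,.09,.03]))
E
```

```text
marker (array([ 0.44932256, -0.17891539]), array([ 0.46204555, -0.17579523]), np.float64(0.2404912485246206), np.float64(0.07888715257159633), np.float64(0.032404777901561335))
stowed (array([0.55023188, 0.10904447]), array([0.56331462, 0.10971671]), np.float64(0.05133840670403278), np.float64(0.06772284293931585), np.float64(0.0230873045430591))
tray px [[ 0.6142  0.2207  0.032 ]
 [ 0.6263 -0.0185  0.032 ]
 [ 0.5009  0.2148  0.032 ]
 [ 0.5129 -0.0214  0.032 ]
 [ 0.5657  0.0255  0.032 ]
 [ 0.5636  0.187   0.032 ]]
[409. 322.] [349. 246.]
```

View pics/c2.png

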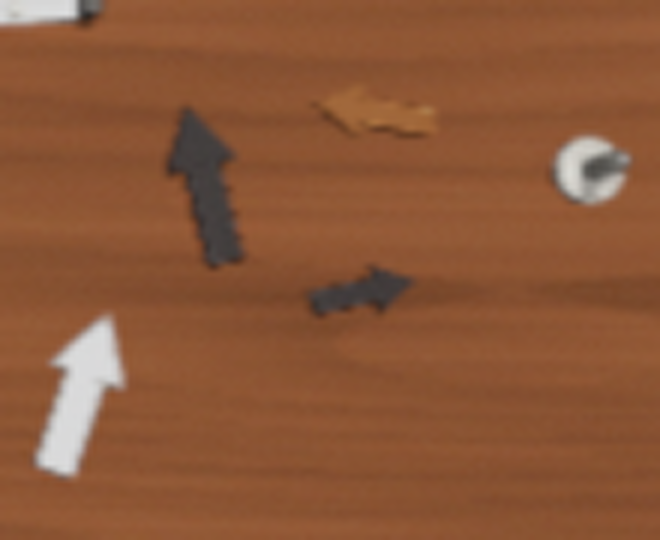

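View pics/side0.png

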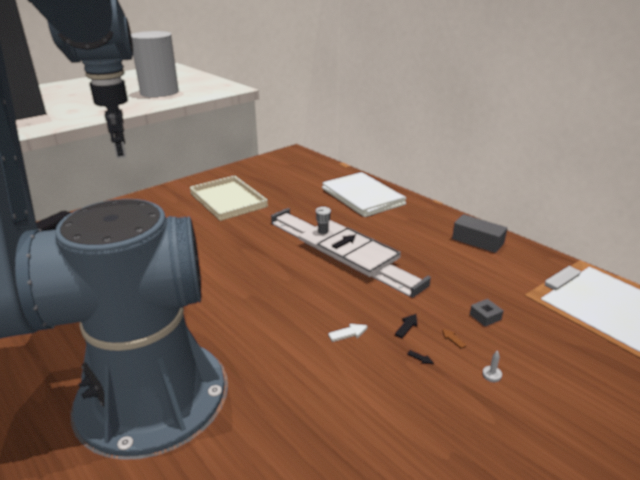

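The crop confirms it: the larger black arrow, crop (205,190), points up (yaw about 0.24), and the small black, brown and white ones are out. The side picture agrees, with the marker at (407,325), the tray around (349,246) and the nut at (323,217). Now the grasp.

```bash
cat >> h.py <<'E'
def rot(yaw):
    c,s=np.cos(yaw),np.sin(yaw); return np.array([[c,s,0],[s,-c,0],[0,0,-1.]])
E
python3 - <<'E'
from h import *
R=rot(.24); g=np.array([.4493,-.1789])
print(manip.inverse_kinematics([*g,.1],R), manip.inverse_kinematics([*g,.1],rot(.24+np.pi)))
manip.set_gripper(.6,40)
manip.move_ptp([*g,.12],R); print(manip.current_qpos())
manip.move_l([*g,.003],max_speed=.1); print(manip.current_ee_pos(),manip.current_force())
manip.set_gripper(0,40); print(manip.current_grip_width(),manip.current_grip_force())
manip.move_l([*g,.13]); print(manip.current_grip_width(),manip.current_grip_force(),manip.current_time())
p,d=manip.grab_frame("side"); q,_=manip.grab_frame("top")
cv2.imwrite("pics/g.png",np.hstack([cv2.resize(p[200:350,330:480],None,fx=2.6,fy=2.6),cv2.resize(q[200:350,340:490],None,fx=2.6,fy=2.6)])[:,:,::-1])
E
```

```text
[-4.75233299e-01  4.23433751e-01  1.93173831e+00 -4.44089210e-16
  7.86420597e-01  8.55563028e-01] [-4.75233299e-01  4.23433751e-01  1.93173831e+00 -4.44089210e-16
  7.86420597e-01 -2.28602963e+00]
[-4.74146272e-01  3.88991885e-01  1.91959266e+00  5.48208187e-05
  8.32870713e-01  8.55365894e-01]
[ 0.44960495 -0.17904509  0.00348919] [-0.45852728  0.34064294  0.60687022]
0.1944125477557212 38.85923445224762
0.19539938745679525 38.89565706253052 6.95
```

View pics/g.png

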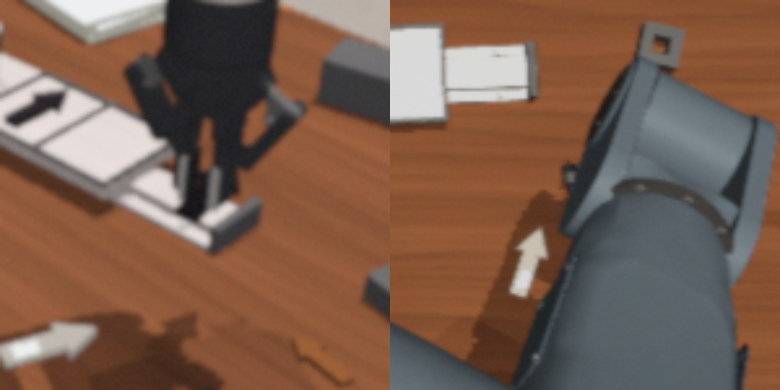

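The marker is held between the fingers with its shadow below (side crop about (190,205)), and the grip width matches the 18 mm shaft. Placing it now.

```bash
python3 - <<'E'
from h import *
R=rot(.05); g=np.array([.553,.0233])
manip.move_ptp([*g,.13],R); print(manip.current_grip_force())
manip.move_l([*g,.045],max_speed=.12); manip.dwell(.1); f0=manip.current_force(); print(f0)
for z in np.arange(.040,.0309,-.001):
    manip.move_l([*g,z],max_speed=.03); f=manip.current_force()[2]-f0[2]
    if f>4: break
print(z,f,manip.current_ee_pos())
manip.set_gripper(.5); print(manip.current_grip_width(),manip.current_grip_force())
manip.move_l([*g,.16],max_speed=.15)
manip.move_ptp([.40,.30,.25],R); print(manip.current_time())
for c in("top","side"):
    p,d=manip.grab_frame(c); cv2.imwrite(f"pics/{c}1.png",p[:,:,::-1])
    print([(n,r["at"],r["confidence"]) for n in("nut_grip","cap") for r in manip.look_for(c,n)[:1]])
p=cv2.imread("pics/top1.png"); s=cv2.imread("pics/side1.png")
for b in((333,210,358,248),(304,212,331,247)):
  try: print(arrow(blob("top",p[:,:,::-1],b,.038)))
  except Exception as e: print(e)
cv2.imwrite("pics/pl.png",np.hstack([cv2.resize(p[180:280,240:370],None,fx=3,fy=3),cv2.resize(s[190:290,270:400],None,fx=3,fy=3)]))
E
```

```text
38.898215889930725
[-0.18282044  0.07144013 -0.11319629]
0.032999999999999995 7.507845730422941 [0.55313356 0.02330467 0.03350052]
0.4982769173682182 0.0
13.6
[('cap', [0.5623, 0.1818, 0.095], 0.71)]
[('nut_grip', [0.5529, 0.1747, 0.0895], 0.57), ('cap', [0.5533, 0.177, 0.0834], 0.56)]
(array([0.55260861, 0.02486689]), array([0.56570481, 0.02518269]), np.float64(0.024109264549930808), np.float64(0.06861414512720015), np.float64(0.023014287910850306))
(array([0.55032281, 0.10904292]), array([0.56340225, 0.10977669]), np.float64(0.056042384672981345), np.float64(0.06738003609329493), np.float64(0.02358540326926407))
```

View pics/pl.png

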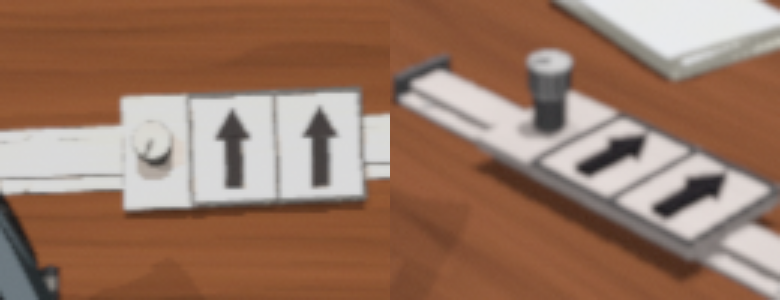

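Both arrows lie parallel in their bays, the placed one at crop (320,147), pointing the same way. Its grip is at about (0.553, 0.025), well inside limits. Next I triangulate the nut.

```bash
python3 - <<'E'
from h import *
P=[];
for c,uv in(("top",(151/3+240,141/3+180)),("side",(161/3+270,62/3+190))):
    k=manip.get_calibration(c); P.append((k["camera_matrix"]@np.c_[k["R"],k["t"]],np.array(uv,float).reshape(2,1)))
    for z in(.088,.092): print(c,to_world(c,uv,z).round(4))
X=cv2.triangulatePoints(P[0][0],P[1][0],P[0][1],P[1][1]); print((X[:3]/X[3]).ravel())
p,d=manip.grab_frame("top"); v,u=np.mgrid[210:250,275:310]; z=d[210:250,275:310]
k=manip.get_calibration("top"); K=k["camera_matrix"]
C=np.stack([(u-K[0,2])/K[0,0]*z,(v-K[1,2])/K[1,1]*z,z],-1).reshape(-1,3); W=(C-k["t"])@k["R"]
t=W[W[:,2]>.08]; print(len(t),np.median(t,0),t.min(0),t.max(0))
print(manip.inverse_kinematics([.559,.183,.12],rot(.05)),manip.inverse_kinematics([.559,.183,.12],rot(.05+np.pi)))
E
```

```text
top [[0.5591 0.1852 0.088 ]]
top [[0.5583 0.185  0.092 ]]
side [[0.5629 0.1866 0.088 ]]
side [[0.5578 0.1809 0.092 ]]
[0.55962384 0.18440389 0.0898769 ]
141 [0.55863291 0.18312583 0.09083997] [0.31741998 0.09631425 0.08012102] [0.57864936 0.20019559 1.38154131]
[ 2.37235883e-01  5.50758292e-01  1.64467627e+00 -4.44089210e-16
  9.46158095e-01  1.75803221e+00] [ 2.37235883e-01  5.50758292e-01  1.64467627e+00 -4.44089210e-16
  9.46158095e-01 -1.38356044e+00]
```

```bash
cat >> h.py <<'E'
N=np.array([.559,.184]); Y0=.05+np.pi; Z0=.060
def turn(a):
    """tool turned a rad clockwise from start of the nut grasp, sinking with the thread"""
    manip.move_j(manip.inverse_kinematics([*N,Z0-a*.008/(2*np.pi)],rot(Y0-a)))
def st(a): print(round(a,2),"t",round(manip.current_time(),2),"F",np.round(manip.current_force(),1),"M",np.round(manip.current_ft_torque(),2),"grip",round(manip.current_grip_width(),3),round(manip.current_grip_force(),1),"j6",round(manip.current_qpos()[5],3),flush=True)
E
python3 - <<'E'
from h import *
manip.set_gripper(.85)
manip.move_ptp([*N,.15],rot(Y0)); manip.move_l([*N,Z0],max_speed=.1); st(0)
manip.set_gripper(0,40); st(0)
for a in(.1,.7,1.4): turn(a); manip.dwell(.1); st(a)
E
```

```text
0 t 18.3 F [0.6 0.2 0.9] M [ 0.03  0.02 -0.02] grip 0.855 0.0 j6 -1.382
0 t 18.72 F [-1.5  0.4  5.6] M [ 0.05  0.19 -0.08] grip 0.409 39.3 j6 -1.382
0.1 t 19.07 F [-2.   1.9  5. ] M [ 0.3   0.24 -0.06] grip 0.408 39.5 j6 -1.282
0.7 t 19.79 F [1.1 5.4 4. ] M [ 0.93 -0.05 -0.09] grip 0.408 39.4 j6 -0.682
1.4 t 20.6 F [6.9 7.1 0. ] M [ 1.   -0.99 -0.11] grip 0.415 39.8 j6 0.018
```

```bash
python3 - <<'E'
from h import *
a=1.4
while a<3.95:
    a+=.08; turn(a); manip.dwell(.05); m=manip.current_ft_torque()[2]; st(a)
    if abs(m)>.4: break
E
```

```text
1.48 t 20.9 F [ 7.7  6.6 -0.7] M [ 0.97 -1.08 -0.03] grip 0.406 39.9 j6 0.098
1.56 t 21.2 F [ 8.6  6.6 -1. ] M [ 1.01 -1.22 -0.08] grip 0.408 39.9 j6 0.178
1.64 t 21.5 F [ 9.3  6.4 -1.9] M [ 1.   -1.4  -0.06] grip 0.413 40.0 j6 0.258
1.72 t 21.8 F [10.1  6.4 -1.5] M [ 0.96 -1.47 -0.03] grip 0.409 40.0 j6 0.338
1.8 t 22.1 F [10.8  6.3 -2.7] M [ 0.99 -1.66 -0.09] grip 0.406 40.1 j6 0.418
1.88 t 22.4 F [12.5  5.8 -2.6] M [ 0.95 -1.77 -0.07] grip 0.406 40.1 j6 0.498
1.96 t 22.7 F [12.1  5.  -4.7] M [ 0.89 -1.85 -0.05] grip 0.41 40.2 j6 0.578
2.04 t 23.0 F [12.4  5.  -4.5] M [ 0.84 -2.02 -0.08] grip 0.407 40.2 j6 0.658
2.12 t 23.3 F [13.4  4.7 -4.9] M [ 0.73 -2.18 -0.07] grip 0.414 40.2 j6 0.738
2.2 t 23.6 F [15.   4.3 -4.9] M [ 0.63 -2.27 -0.09] grip 0.408 40.3 j6 0.818
2.28 t 23.9 F [15.7  3.1 -5.5] M [ 0.56 -2.35 -0.05] grip 0.411 40.3 j6 0.898
2.36 t 24.2 F [16.5  3.3 -5.4] M [ 0.45 -2.47 -0.09] grip 0.404 40.4 j6 0.978
2.44 t 24.5 F [16.3  3.1 -5.5] M [ 0.27 -2.6   0.01] grip 0.408 40.4 j6 1.058
2.52 t 24.8 F [17.4  0.2 -6.9] M [ 0.14 -2.64 -0.09] grip 0.404 40.4 j6 1.138
2.6 t 25.1 F [18.1 -0.  -5.7] M [-0.03 -2.78 -0.04] grip 0.408 40.5 j6 1.218
2.68 t 25.4 F [18.4 -0.9 -6.8] M [-0.13 -2.86 -0.02] grip 0.408 40.5 j6 1.298
2.76 t 25.7 F [18.9 -1.8 -5.4] M [-0.31 -2.87  0.79] grip 0.407 40.6 j6 1.377
```

```bash
python3 - <<'E'
from h import *
manip.dwell(.3); st(2.76)
turn(2.79); manip.dwell(.2); st(2.79)
for a in (2.72,2.66,2.0,1.14): turn(a); manip.dwell(.2); st(a)
for c in("top","side"):
    p,d=manip.grab_frame(c); cv2.imwrite(f"pics/{c}2.png",p[:,:,::-1])
p=cv2.imread("pics/top2.png"); s=cv2.imread("pics/side2.png")
cv2.imwrite("pics/fin.png",np.hstack([cv2.resize(p[180:280,240:370],None,fx=3,fy=3),cv2.resize(s[190:290,270:400],None,fx=3,fy=3)]))
E
```

```text
2.76 t 26.0 F [18.8 -1.5 -6.3] M [-0.26 -2.93  0.7 ] grip 0.406 40.6 j6 1.377
2.79 t 26.45 F [17.9 -2.8 -4.3] M [-0.55 -2.56  0.86] grip 0.412 40.7 j6 1.407
2.72 t 26.9 F [16.9 -2.1 -5.3] M [-0.41 -2.58  0.11] grip 0.409 40.7 j6 1.338
2.66 t 27.35 F [16.3 -1.9 -4. ] M [-0.3  -2.49  0.14] grip 0.409 40.7 j6 1.278
2.0 t 28.23 F [12.4  3.8 -2.3] M [ 0.46 -1.84  0.1 ] grip 0.406 40.9 j6 0.618
1.14 t 29.26 F [5.6 4.  0.8] M [ 0.42 -0.76  0.13] grip 0.41 41.3 j6 -0.242
```

View pics/fin.png

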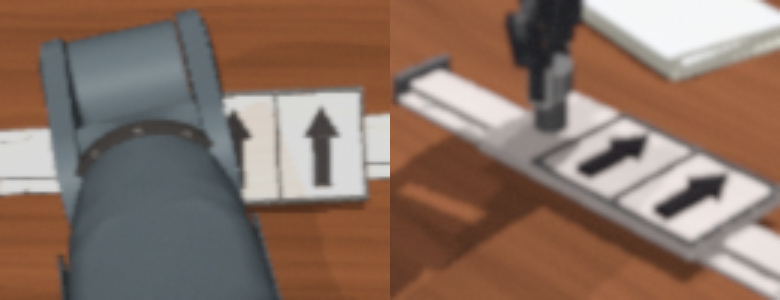

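The marker is still in its bay and the fingers hold the nut. There was a clear moment at the stop (a ≈ 2.72), and the nut is now about 1.58 rad back from it. Handing in.

```bash
python3 -c "
from h import *
print(manip.sign_off())"
```

```text
the job is handed in; nothing more can be done
None
```

I laid the larger black marker in the empty bay, pointing like its neighbour. I then screwed the nut to its stop and backed it off about 1.58 rad by tool angle. I handed in at about 29 s with the nut still gripped at about 41 N; no verdict came back.

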